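# Slip the missing slide box into the locked stack

### The arm

A 6-joint arm with a two-finger parallel gripper is mounted at the origin on the work surface. World frame = base frame: x ahead of the robot, y to its left, z up, the work surface at z = 0. Lengths are in m, angles in rad, forces in N, time in s.
With the tool pointing down it reaches from about 0.3 to 0.75 m from the base axis. Payload 8.5 kg.
Tool frame: the origin (TCP) lies midway between the tips of the shut fingers; the grasp point (between the pads) lies 19 mm behind it; z points along the fingers, y is the direction in which the jaws open and shut (so a half turn about z gives the same grasp; the last joint's range is limited). The gripper opens to 85 mm and grips with 20 to 120 N. Pads are 22 mm wide; open, the fingers measure 114 mm over their backs; the gripper's body (76 mm by 85 mm) begins 54 mm behind the grasp point. The pads swing forward as they close: fully open they stand 13 mm farther back than shut.
Start: joints at [1.029, 0.381, 1.297, -0, 1.464, -0.215], TCP at [0.177, 0.521, 0.231] pointing down, gripper open.
Joint ranges: [-3.11, 3.11], [-0.89, 2.33], [0.22, 2.48], [-1.42, 4.56], [0.17, 2.85], [-2.88, 2.88]. Speed limits (rad/s): [2.39, 2.39, 3.14, 3.14, 3.14, 3.14].

### API

Orientations are given as a unit quaternion [x, y, z, w].
In Python, from rig import robot, get_image, order, cut_out gives the robot as it stands.
- The arm moves only by the tool play_rows, never from a script. Its argument "steps" is a list of rows, each an object with "translation": the shift along the tool's x, y, z each as a share of 0.15 m, from -1 to 1, a list of three; "roll": the turn about the tool's z as a share of 60 degrees, from -1 to 1; "grip": the opening in per cent of the stroke, from 0 (shut) to 100 (fully open). In form: [{"translation": [x, y, z], "roll": roll, "grip": grip}, ...]. A call has exactly 5 rows; each row shifts and turns the commanded pose from where the row before left it, along the tool's axes as they then stand; what a row does not reach is not made up. A row lasts 1/10 s, in which the tool goes at most 50 mm and 8.59 degrees, less where a joint would pass 70% of its speed; a pose out of reach is approached as far as the arm can. A call with a number of a shift or a turn outside -1 to 1 is refused whole. A call with a gripper value outside its range is refused whole. The fingers move at their own pace and stop on an object; the grip force is fixed at half the most. Time passes only in rows, so rows that do not move let the fingers close, or fill a call up. It gives the time, the measured TCP pose, the force and the opening at its end, in the units of the state.
- robot.state(): the state, without advancing time (a new reading comes with each control period).
- get_image(name): name is "scene" or "top"; returns a dict with "color" (384x512x3 uint8, red, green, blue), "range_z" (384x512 float32, m along the optical axis (not along the pixel's ray), 0 where there is no reading), "fov_y" (degrees; the focal length in pixels is half the picture's height over the tangent of half this angle, whatever the lens; pixels are square), "cx", "cy" (the principal point, pixels), "R" (3x3) and "t" (3): a world point X has camera coordinates R X + t. Camera axes: x right, y down, z forward; pixel columns grow to the right and rows downward; lengths in m; the calibration is good to about 2 mm. A picture is of the moment at which its call begins.
- order.sign_off(): hands the job in, once; it reports no verdict.
Trained networks look in a picture, given as the dict that the camera call returned (one of the last four; its "shot" number tells which), for a name from the list of things; names that differ only in an ending like _2 or _b are one class to them, and where a whole thing is asked for, a point or a joint stands for the part that bears it (a point fixed in the world has none). Each returns a list of dicts, best first, with "confidence" (0 to 1); they miss things now and then, are a little off and sometimes report something else, mostly with a low value. They report only what shows in the picture. A call takes as long as a camera call. They do not tell look-alikes from the thing itself.
- cut_out(label, picture): "pixels" (384x512 bool, what is visible of it) and "xy" ([column, row] in pixels, amid what is visible of it).
The state is a dict: "t": time; "joints": joint angles; "qd": joint speeds; "joint_torque": joint torques, N m; "tool_pos": TCP position; "tcp_rot": TCP orientation; "force": force on the tool from outside, world axes, zero at the start; "wrist_torque": the same for the moment, N m; "opening": opening from 0.0 (shut) to 1.0 (fully open).
Only numpy, scipy, OpenCV 4.12 (cv2) and the standard library are available. Lean on these libraries where they do the work, as an engineer would, in place of code of your own. Each camera call takes 0.05 s, during which the arm holds its last target.

### The job

The white slide box has been left out of the stack: take the orange box off the blue one and set it down upright on a free patch of bench, put the white box on the blue box, then put the orange box on the white one. Turn each so that the long and short recesses under it go over the matching lugs of the lid below, and seat it fully home and level; let go of everything at the end. Leave the blue box locked on its metal base, drop no box, and do not shift or tip the tube rack, the dishes or the two bottles.

Things in the scene. Friction and masses are not known exactly. Their poses are not given: they have to be found in the camera images.
- white_box_center (a point): White slide box with snapped-shut lid, one rigid piece, about 0.17 kg: 96 (x) x 56 (y) x 40 mm high (z), plus 7 mm lugs on the lid. Point: its centre, half-way up, 20 mm above the underside. Lugs as on the base; a grey clasp marks the +x (short lug) end. Grip across the 56 mm width. Starts alone on the bench, turned up to 1.7 rad from the stack.
- blue_box_center (a point): Blue slide box, same shape as the white; point at its centre. Starts locked on the base. Each box's underside has a long (15 x 39 mm) and a short (15 x 25 mm) recess, 9 mm deep, over the lugs' places: 1.5 mm play all round, long fits only over long. Locked, a box points the same way (x) and sits 40 mm above the box below, or on top of the base plate.
- orange_box_center (a point): Orange slide box, same shape as the white one; point at its centre, 20 mm above its underside, x towards its clasp and short lug. It starts locked on top of the blue box.
- base: Fixed aluminium plate 112 (x) x 70 (y) x 10 mm with two black rounded bar lugs on top, as on every lid: 12 mm wide along x, standing 7 mm up, the long one (36 mm along y) at x = -30 mm, the short one (22 mm along y) at x = +30 mm. Origin at the centre of its underside, on the bench.
- tube_rack: green tube rack with four red-capped tubes in a row along x, 110 x 50 mm, 74 mm high; loose, leave alone. Origin at the centre of its underside.
- dishes: pile of three clear round dishes, diameter 90, 45 mm high; loose, leave alone. Origin at the centre of its underside.
- dropper: amber dropper bottle with a pointed top, diameter 32, 88 mm high; stands 90 to 106 mm from the base's centre beyond its +x end; loose, leave alone. Origin at the centre of its underside.
- oil: small white bottle, diameter 28, 58 mm high; stands 90 to 106 mm from the white box's centre beyond its +x end; loose, leave alone. Origin at the centre of its underside.
Things that resemble listed ones, but are neither listed nor needed, are in the scene too. Several things look just like the base: the one meant starts farthest to the robot's right.

How it is judged:
By the outcome, as a careful person would: the job done as asked, in the order asked, and still so for the second after the job is handed in, with the robot touching nothing.
It also fails if it takes over 72 s, if anything falls off the work surface, if the arm or the gripper's body presses on something with over 40 N, if the wrist force passes 120 N, or if a joint passes its speed limit or range.

## Working session

There is one attempt and no reset: what is moved stays moved. The work goes in short steps, Python scripts to look and compute and a tool call to move; the robot and the scene stay as the last step left them, time stands still between calls to the robot, and variables do not carry over. Pictures are saved under pics/ and viewed, and the job is handed in when it is done.

Besides the shell and the picture viewer there is one more tool, called after ">>>" as name(argument=value, ...) on one line, values as JSON. play_rows: Moves the arm, as the interface text tells. Its arguments: {"type":"object","properties":{"steps":{"type":"array","items":{"type":"object","properties":{"translation":{"type":"array","items":{"type":"number"}},"roll":{"type":"number"},"grip":{"type":"number"}}}}},"required":["steps"]}

```bash
ls; mkdir -p pics
cat > h.py <<'E'
import numpy as np, cv2
from rig import robot,get_image,order,cut_out
def save(p,n):
    cv2.imwrite('pics/'+n+'.png',cv2.cvtColor(p['color'],cv2.COLOR_RGB2BGR))
def cloud(p):
    h,w=p['range_z'].shape
    f=h/2/np.tan(np.radians(p['fov_y'])/2)
    v,u=np.mgrid[:h,:w]
    z=p['range_z']
    c=np.stack([(u-p['cx'])*z/f,(v-p['cy'])*z/f,z],-1)
    X=(c-np.array(p['t']))@np.array(p['R'])
    X[z==0]=np.nan
    return X
E
python3 - <<'E'
from h import *
import pickle
print(robot.state())
for n in('scene','top'):
    p=get_image(n);save(p,n+'0');pickle.dump(p,open(n+'0.pkl','wb'))
    print(n,p['fov_y'],p['R'],p['t'])
    for l in['white_box_center','blue_box_center','orange_box_center','base','tube_rack','dishes','dropper','oil']:
        X=cloud(p)
        for d in cut_out(l,p):
            m=d['pixels'];q=X[m];q=q[~np.isnan(q[:,0])]
            print(l,round(d['confidence'],2),np.round(d['xy']),m.sum(),np.round(np.median(q,0),3) if len(q) else'',np.round(np.percentile(q[:,2],98),3) if len(q) else'')
E
```

```text
pics
{'t': 0.0, 'joints': array([ 1.02868022e+00,  3.81204259e-01,  1.29827102e+00, -7.95540979e-06,
        1.46359488e+00, -2.15298694e-01]), 'qd': array([ 0.000222  , -0.00085207, -0.00099158,  0.00132743,  0.0009027 ,
       -0.00049938]), 'joint_torque': array([ 1.12691325e-04, -4.48467386e+01, -2.31279033e+01, -1.00929792e-04,
        4.77312453e-03,  1.06207683e-04]), 'tool_pos': array([0.17641406, 0.52062727, 0.23070388]), 'tcp_rot': array([ 1.62681977e-01,  9.86678280e-01, -6.87867526e-04, -2.69456461e-04]), 'force': array([-1.12846563,  0.03258163, -0.27755117]), 'wrist_torque': array([ 0.03215074, -0.01623069,  0.02958754]), 'opening': 0.9982012311611205}
scene 42.76485744192439 [[ 0.63597561  0.77156784  0.01476784]
 [ 0.58226845 -0.46720826 -0.66534194]
 [-0.50645679  0.4317401  -0.74639267]] [-0.37356304 -0.27764833  1.62557006]
white_box_center 0.79 [222. 251.] 1078 [ 0.631 -0.147  0.038] 0.046
blue_box_center 0.85 [143. 243.] 254 [ 0.512 -0.295  0.03 ] 0.049
orange_box_center 0.97 [139. 225.] 973 [ 0.481 -0.281  0.089] 0.096
base 0.96 [226. 182.] 794 [0.434 0.014 0.00
[... 623 characters left out ...]
0.98601852  0.01774339 -0.16568839]
 [ 0.16581646  0.00599737 -0.9861384 ]] [0.04714991 0.5812578  0.758581  ]
white_box_center 0.67 [330. 176.] 1154 [ 0.62  -0.138  0.04 ] 0.047
blue_box_center 0.57 [384. 240.] 251 [ 0.465 -0.248  0.03 ] 0.05
orange_box_center 0.94 [402. 240.] 1519 [ 0.463 -0.269  0.09 ] 0.097
base 0.75 [265. 259.] 1367 [0.429 0.017 0.01 ] 0.017
base 0.68 [343. 305.] 1601 [ 0.316 -0.154  0.01 ] 0.017
base 0.57 [317. 101.] 1225 [ 0.819 -0.115  0.01 ] 0.017
tube_rack 0.61 [233. 169.] 1131 [0.629 0.09  0.046] 0.076
dishes 0.79 [150. 253.] 1445 [0.441 0.275 0.045] 0.048
dropper 0.61 [392. 198.] 233 [ 0.556 -0.276  0.054] 0.086
oil 0.7 [302. 141.] 155 [ 0.697 -0.075  0.04 ] 0.06
```

Run:
```python
import cv2
for n in('scene0','top0'):
    i=cv2.imread(f'pics/{n}.png');cv2.imwrite(f'pics/{n}b.png',cv2.resize(i,(800,600),interpolation=cv2.INTER_CUBIC))
i=cv2.imread('pics/top0.png')[120:320,250:450];cv2.imwrite('pics/top0c.png',cv2.resize(i,(600,600),interpolation=cv2.INTER_CUBIC))
i=cv2.imread('pics/scene0.png')[160:340,80:320];cv2.imwrite('pics/scene0c.png',cv2.resize(i,(800,600),interpolation=cv2.INTER_CUBIC))
```

```text
(no output)
```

View pics/top0b.png

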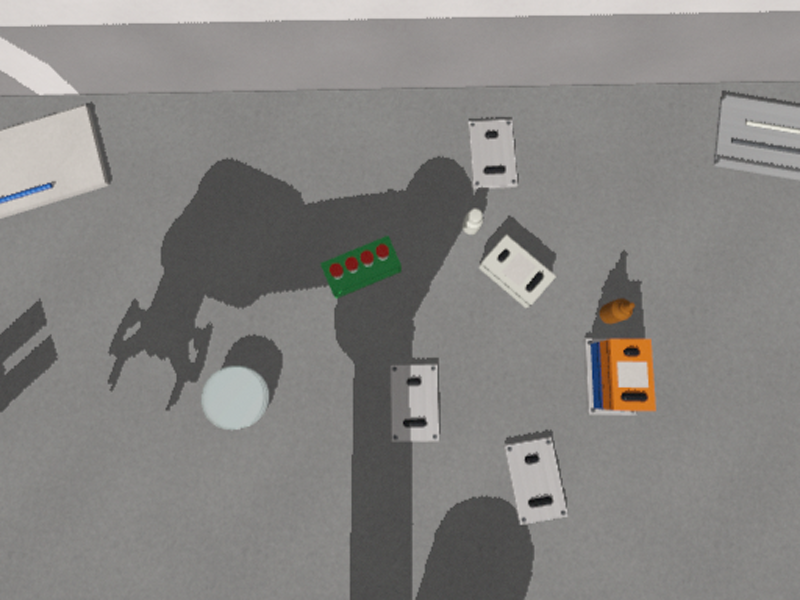

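View pics/scene0c.png

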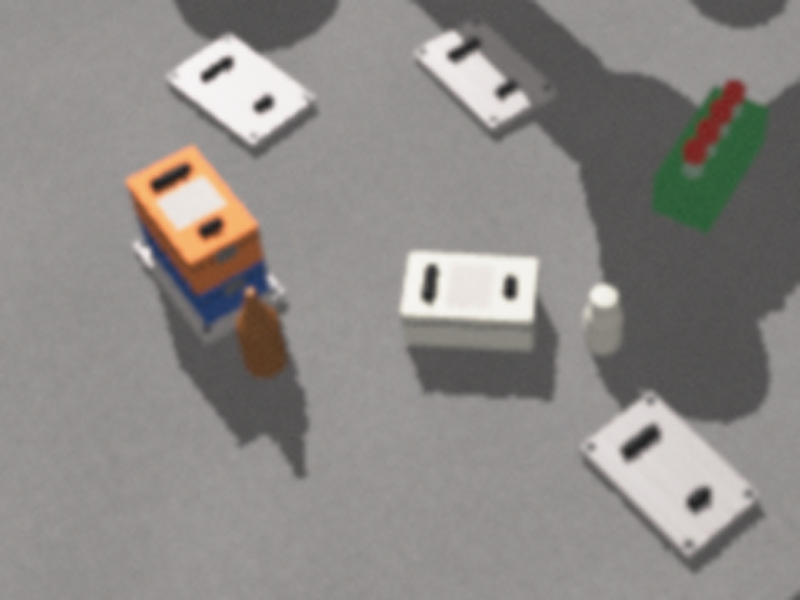

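View pics/top0c.png

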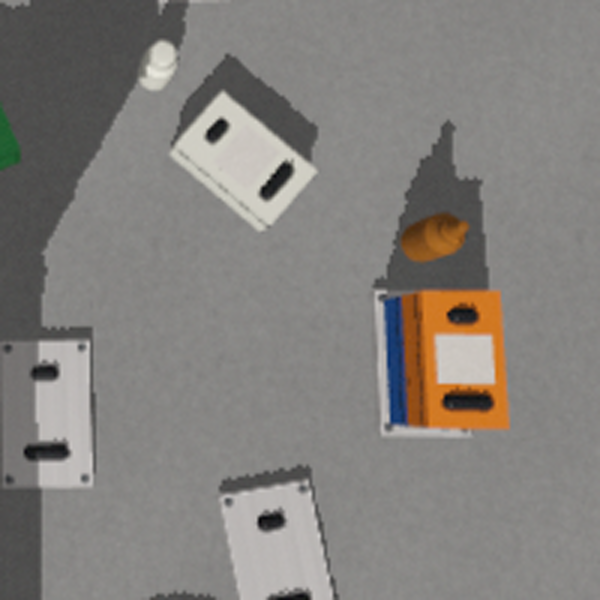

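```bash
cat >> h.py <<'E'
def topface(p,label,c,ztop,seed=None):
    """fit rect to top face in image of label; return center xy,yaw, via rectified plane raster"""
    X=cloud(p)
    near=np.hypot(X[...,0]-c[0],X[...,1]-c[1])<0.075
    m=near&(abs(X[...,2]-ztop)<0.006)
    # include lugs (up to +7mm)
    m2=near&(abs(X[...,2]-ztop-0.002)<0.011)
    q=X[m][:,:2].astype(np.float32)
    r=cv2.minAreaRect(q)
    # lugs: dark pixels in m2, projected on plane ztop+.007
    g=p['color'].max(-1)
    lug=m2&(g<75)
    n,lab,st,ce=cv2.connectedComponentsWithStats(lug.astype(np.uint8))
    L=[(st[i,4],np.nanmedian(X[lab==i],0), X[lab==i]) for i in range(1,n) if st[i,4]>6]
    return r,np.median(X[m][:,2]),L
def ray(p,uv,z):
    f=192/np.tan(np.radians(p['fov_y'])/2)
    R=np.array(p['R']);t=np.array(p['t'])
    o=-R.T@t
    d=R.T@np.array([(uv[0]-p['cx'])/f,(uv[1]-p['cy'])/f,1])
    return o+d*(z-o[2])/d[2]
E
python3 - <<'E'
from h import *
import pickle
for n in('scene','top'):
    p=pickle.load(open(n+'0.pkl','rb'))
    for l,c,z in(('orange',(.468,-.27),.09),('white',(.622,-.14),.04),('base?',(.316,-.154),.01)):
        r,zz,L=topface(p,l,c,z)
        print(n,l,r,zz)
        for a,b,_ in L: print('   ',a,b)
E
```

```text
scene orange ((0.4665037989616394, -0.27677276730537415), (0.057699188590049744, 0.10023833066225052), 88.62753295898438) 0.08968926244427405
    21 [ 0.43822315 -0.27847182  0.09503658]
    10 [ 0.49712293 -0.27949493  0.09477884]
scene white ((0.6235970258712769, -0.14116421341896057), (0.09659741073846817, 0.061589665710926056), 47.11236572265625) 0.039282814874099556
    16 [ 0.60702951 -0.16646827  0.04649155]
    9 [ 0.64639244 -0.12246111  0.04399284]
scene base? ((0.32058578729629517, -0.15506771206855774), (0.1330394446849823, 0.12612546980381012), 56.24114990234375) 0.009364039160094545
    12 [ 0.29040872 -0.1638582   0.01572581]
    8 [ 0.35040569 -0.15504432  0.01563558]
top orange ((0.4646914005279541, -0.27581295371055603), (0.05833727866411209, 0.09457733482122421), 89.03754425048828) 0.09004106398157656
    37 [ 0.49451762 -0.27428582  0.09646439]
    73 [ 0.4360911  -0.27367654  0.09611571]
top white ((0.6235588192939758, -0.14090999960899353), (0.09738828986883163, 0.05723646283149719), 47.35383224487305) 0.04021843943529211
    32 [ 0.64393504 -0.11796721  0.04638015]
    54 [ 0.6033251  -0.1624816   0.04620837]
top base? ((0.3131121098995209, -0.15313468873500824), (0.1174754649400711, 0.07734061777591705), 8.442975044250488) 0.010140333657364954
    37 [ 0.34814625 -0.15030631  0.0157901 ]
    67 [ 0.28798263 -0.15911577  0.01564158]
```

>>> play_rows(steps=[{"translation":[-0.176,-0.22,0],"roll":0,"grip":100},{"translation":[-0.176,-0.22,0],"roll":0,"grip":100},{"translation":[-0.176,-0.22,0],"roll":0,"grip":100},{"translation":[-0.176,-0.22,0],"roll":0,"grip":100},{"translation":[-0.176,-0.22,0],"roll":0,"grip":100}])

```text
t: 1.4
tool_pos: [0.2488, 0.3207, 0.2314]
tcp_rot: [0.162, 0.987, 0.0, 0.0]
force: [1.3, -0.2, 0.3]
opening: 1.002
```

>>> play_rows(steps=[{"translation":[-0.176,-0.22,0],"roll":0,"grip":100},{"translation":[-0.176,-0.22,0],"roll":0,"grip":100},{"translation":[-0.176,-0.22,0],"roll":0,"grip":100},{"translation":[-0.176,-0.22,0],"roll":0,"grip":100},{"translation":[-0.176,-0.22,0],"roll":0,"grip":100}])

```text
t: 1.9
tool_pos: [0.3209, 0.122, 0.2316]
tcp_rot: [0.163, 0.987, 0.0, 0.0]
force: [1.2, 0.9, 0.7]
opening: 1.007
```

>>> play_rows(steps=[{"translation":[-0.176,-0.22,0],"roll":0,"grip":100},{"translation":[-0.176,-0.22,0],"roll":0,"grip":100},{"translation":[-0.176,-0.22,0],"roll":0,"grip":100},{"translation":[-0.176,-0.22,0],"roll":0,"grip":100},{"translation":[-0.176,-0.22,0],"roll":0,"grip":100}])

```text
t: 2.4
tool_pos: [0.393, -0.0769, 0.2315]
tcp_rot: [0.163, 0.987, -0.0, 0.0]
force: [0.7, 0.6, 0.8]
opening: 0.999
```

>>> play_rows(steps=[{"translation":[-0.176,-0.22,0],"roll":0,"grip":100},{"translation":[-0.176,-0.22,0],"roll":0,"grip":100},{"translation":[-0.176,-0.22,0],"roll":0,"grip":100},{"translation":[-0.176,-0.22,0],"roll":0,"grip":100},{"translation":[-0.176,-0.22,0],"roll":0,"grip":100}])

```text
t: 2.9
tool_pos: [0.465, -0.2755, 0.2313]
tcp_rot: [0.163, 0.987, 0.0, 0.0]
force: [0.6, 0.7, 0.5]
opening: 1.001
```

>>> play_rows(steps=[{"translation":[0,0,0],"roll":0.14,"grip":100},{"translation":[0,0,0],"roll":0.14,"grip":100},{"translation":[0,0,0],"roll":0.14,"grip":100},{"translation":[0,0,0],"roll":0.14,"grip":100},{"translation":[0,0,0],"roll":0.14,"grip":100}])

```text
t: 3.4
tool_pos: [0.4647, -0.2737, 0.2313]
tcp_rot: [0.508, 0.861, -0.0, 0.0]
force: [-0.8, -0.5, 0.4]
opening: 1.002
```

>>> play_rows(steps=[{"translation":[0,0,0],"roll":0.14,"grip":100},{"translation":[0,0,0],"roll":0.14,"grip":100},{"translation":[0,0,0],"roll":0.14,"grip":100},{"translation":[0,0,0],"roll":0.14,"grip":100},{"translation":[0,0,0],"roll":0.14,"grip":100}])

```text
t: 3.9
tool_pos: [0.4647, -0.2737, 0.2313]
tcp_rot: [0.783, 0.622, -0.0, 0.0]
force: [-0.4, -0.4, 0.1]
opening: 0.998
```

>>> play_rows(steps=[{"translation":[0,0,0],"roll":0.14,"grip":100},{"translation":[0,0,0],"roll":0.14,"grip":100},{"translation":[0,0,0],"roll":0.14,"grip":100},{"translation":[0,0,0],"roll":0.14,"grip":100},{"translation":[0,0,0],"roll":0.14,"grip":100}])

```text
t: 4.4
tool_pos: [0.4648, -0.2737, 0.2313]
tcp_rot: [0.954, 0.3, 0.0, 0.0]
force: [0.0, -0.3, -1.4]
opening: 0.999
```

>>> play_rows(steps=[{"translation":[0,0,0],"roll":0.14,"grip":100},{"translation":[0,0,0],"roll":0.14,"grip":100},{"translation":[0,0,0],"roll":0.14,"grip":100},{"translation":[0,0,0],"roll":0.14,"grip":100},{"translation":[0,0,0],"roll":0.045,"grip":100}])

```text
t: 4.9
tool_pos: [0.4647, -0.2737, 0.2313]
tcp_rot: [1.0, -0.011, 0.0, 0.0]
force: [0.1, 0.1, 0.7]
opening: 1.003
```

```bash
cat >> h.py <<'E'
def pose():
    s=robot.state();x,y,z,w=s['tcp_rot']
    from scipy.spatial.transform import Rotation as Ro
    M=Ro.from_quat(s['tcp_rot']).as_matrix()
    return np.array(s['tool_pos']),np.degrees(np.arctan2(M[1,0],M[0,0])),M,s
def togo(x,y,z,yaw):
    P,a,M,s=pose()
    d=M.T@(np.array([x,y,z])-P)/0.15
    r=((a-yaw+180)%360-180)/60
    print('at',np.round(P,4),'yaw',round(a,2),'go trans',np.round(d,4),'roll(first trans)',round(r,4),'tilt',np.round(M[:,2],4))
E
python3 - <<'E'
from h import *
togo(.466,-.2758,.053,-1.0)
print(robot.state())
E
```

```text
at [ 0.4647 -0.2737  0.2313] yaw -1.3 go trans [0.0087 0.0139 1.1889] roll(first trans) -0.0049 tilt [ 0. -0. -1.]
{'t': 4.9, 'joints': array([-7.51818685e-01,  3.61885976e-01,  1.32690971e+00, -2.03836356e-05,
        1.45277587e+00,  8.41607410e-01]), 'qd': array([-0.00077203,  0.00234524,  0.00074881, -0.0012011 ,  0.0010257 ,
        0.38969627]), 'joint_torque': array([-2.73842452e-03, -4.37088847e+01, -2.30413681e+01,  4.74751268e-04,
        4.11619521e-04,  2.69359108e-01]), 'tool_pos': array([ 0.46474898, -0.27368692,  0.23133052]), 'tcp_rot': array([ 9.99936001e-01, -1.13134427e-02,  9.58228687e-07,  1.45874431e-05]), 'force': array([0.05731061, 0.07849182, 0.70536986]), 'wrist_torque': array([ 0.03249011,  0.00542113, -0.0346623 ]), 'opening': 1.0027809213871381}
```

>>> play_rows(steps=[{"translation":[0.009,0.014,0.15],"roll":0,"grip":100},{"translation":[0,0,0.2],"roll":0,"grip":100},{"translation":[0,0,0.2],"roll":0,"grip":100},{"translation":[0,0,0.15],"roll":0,"grip":100},{"translation":[0,0,0.15],"roll":0,"grip":100}])

```text
t: 5.4
tool_pos: [0.466, -0.2758, 0.1028]
tcp_rot: [1.0, -0.009, -0.0, -0.0]
force: [-0.2, 0.5, 0.6]
opening: 1.002
```

>>> play_rows(steps=[{"translation":[0,0,0.15],"roll":0,"grip":100},{"translation":[0,0,0.1],"roll":0,"grip":100},{"translation":[0,0,0.089],"roll":0,"grip":100},{"translation":[0,0,0],"roll":0,"grip":100},{"translation":[0,0,0],"roll":0,"grip":100}])

```text
t: 5.9
tool_pos: [0.4662, -0.276, 0.0533]
tcp_rot: [1.0, -0.009, 0.0, 0.0]
force: [-0.9, 0.4, 0.9]
opening: 1.001
```

Run:
```python
from h import *
togo(.466,-.2758,.053,-1.0)
p=get_image('scene');i=cv2.cvtColor(p['color'],cv2.COLOR_RGB2BGR)[140:310,60:280]
q=get_image('top');j=cv2.cvtColor(q['color'],cv2.COLOR_RGB2BGR)[150:320,300:450]
i=cv2.resize(i,(440,340));j=cv2.resize(j,(300,340))
cv2.imwrite('pics/g1.png',np.hstack([i,j]))
```

```text
at [ 0.4662 -0.276   0.0533] yaw -1.02 go trans [-0.0014 -0.001   0.0021] roll(first trans) -0.0004 tilt [ 1.e-04 -2.e-04 -1.e+00]
```

View pics/g1.png

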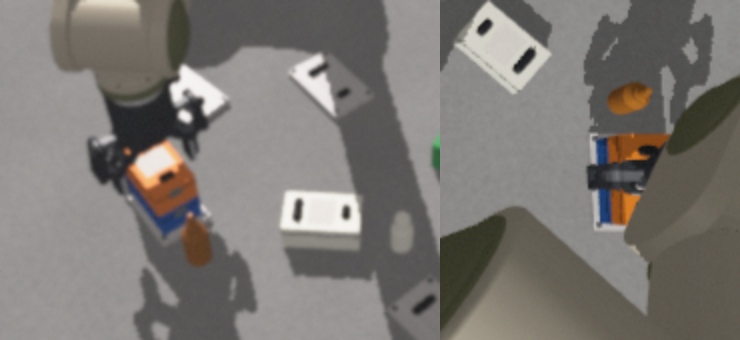

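>>> play_rows(steps=[{"translation":[0,0,0],"roll":0,"grip":72},{"translation":[0,0,0],"roll":0,"grip":72},{"translation":[0,0,0],"roll":0,"grip":72},{"translation":[0,0,0],"roll":0,"grip":66},{"translation":[0,0,0],"roll":0,"grip":66}])

```text
t: 6.5
tool_pos: [0.4662, -0.2761, 0.0532]
tcp_rot: [1.0, -0.009, 0.0, 0.0]
force: [-0.6, -1.5, 0.5]
opening: 0.661
```

>>> play_rows(steps=[{"translation":[0,0,0],"roll":0,"grip":60},{"translation":[0,0,0],"roll":0,"grip":50},{"translation":[0,0,0],"roll":0,"grip":20},{"translation":[0,0,0],"roll":0,"grip":20},{"translation":[0,0,0],"roll":0,"grip":20}])

```text
t: 7.0
tool_pos: [0.4662, -0.2761, 0.0534]
tcp_rot: [1.0, -0.009, 0.0, 0.0]
force: [-1.3, -1.7, 5.3]
opening: 0.644
```

Run:
```python
from h import *
togo(.466,-.2758,.053,-1.0)
s=robot.state();print(s['force'],s['wrist_torque'],s['opening'])
```

```text
at [ 0.4662 -0.2761  0.0534] yaw -1.02 go trans [-0.0016 -0.0019  0.0028] roll(first trans) -0.0004 tilt [ 6.e-04 -8.e-04 -1.e+00]
[-1.27481556 -1.71793844  5.33985724] [-0.0722713   0.1943407   0.02966199] 0.6438260006143404
```

>>> play_rows(steps=[{"translation":[0,0,-0.03],"roll":0,"grip":20},{"translation":[0,0,-0.03],"roll":0,"grip":20},{"translation":[0,0,-0.04],"roll":0,"grip":20},{"translation":[0,0,-0.1],"roll":0,"grip":20},{"translation":[0,0,-0.1],"roll":0,"grip":20}])

```text
t: 7.5
tool_pos: [0.4659, -0.2756, 0.0985]
tcp_rot: [1.0, -0.009, -0.0, -0.0]
force: [-0.0, 0.3, -2.3]
opening: 0.646
```

>>> play_rows(steps=[{"translation":[0,0,-0.15],"roll":0,"grip":20},{"translation":[0,0,-0.15],"roll":0,"grip":20},{"translation":[0,0,-0.15],"roll":0,"grip":20},{"translation":[0,0,0],"roll":0,"grip":20},{"translation":[0,0,0],"roll":0,"grip":20}])

```text
t: 8.0
tool_pos: [0.4658, -0.2755, 0.165]
tcp_rot: [1.0, -0.009, -0.0, -0.0]
force: [0.3, -0.6, -1.9]
opening: 0.646
```

Run:
```python
from h import *
togo(.46,-.125,.0045,-1.02)
s=robot.state();print(s['force'],s['wrist_torque'],s['opening'])
p=get_image('scene');i=cv2.cvtColor(p['color'],cv2.COLOR_RGB2BGR)[110:310,60:280]
q=get_image('top');j=cv2.cvtColor(q['color'],cv2.COLOR_RGB2BGR)[150:350,300:450]
i=cv2.resize(i,(440,400));j=cv2.resize(j,(300,400))
cv2.imwrite('pics/g2.png',np.hstack([i,j]))
```

```text
at [ 0.4658 -0.2755  0.165 ] yaw -1.02 go trans [-0.0563 -1.0024  1.0704] roll(first trans) 0.0001 tilt [-3.e-04  3.e-04 -1.e+00]
[ 0.29511408 -0.60359776 -1.92187344] [ 0.00999632 -0.03180261 -0.00668619] 0.6457311239214794
```

View pics/g2.png

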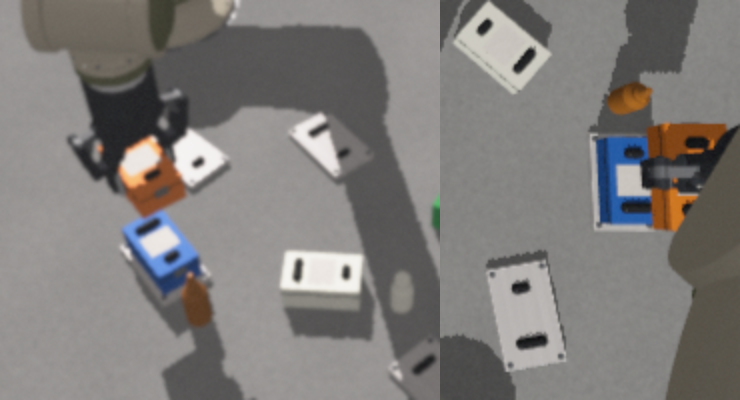

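>>> play_rows(steps=[{"translation":[-0.011,-0.2,0],"roll":0,"grip":20},{"translation":[-0.011,-0.2,0],"roll":0,"grip":20},{"translation":[-0.011,-0.2,0],"roll":0,"grip":20},{"translation":[-0.011,-0.2,0],"roll":0,"grip":20},{"translation":[-0.011,-0.2,0],"roll":0,"grip":20}])

```text
t: 8.6
tool_pos: [0.4598, -0.1243, 0.1643]
tcp_rot: [1.0, -0.009, -0.001, -0.001]
force: [-0.1, -0.1, -3.6]
opening: 0.648
```

>>> play_rows(steps=[{"translation":[0,0,0.2],"roll":0,"grip":20},{"translation":[0,0,0.25],"roll":0,"grip":20},{"translation":[0,0,0.25],"roll":0,"grip":20},{"translation":[0,0,0.2],"roll":0,"grip":20},{"translation":[0,0,0.1],"roll":0,"grip":20}])

```text
t: 9.1
tool_pos: [0.4589, -0.1248, 0.0123]
tcp_rot: [1.0, -0.009, -0.002, -0.001]
force: [-0.2, -0.2, -1.5]
opening: 0.646
```

>>> play_rows(steps=[{"translation":[0,0,0.03],"roll":0,"grip":20},{"translation":[0,0,0.015],"roll":0,"grip":20},{"translation":[0,0,0.01],"roll":0,"grip":20},{"translation":[0,0,0.005],"roll":0,"grip":20},{"translation":[0,0,0],"roll":0,"grip":20}])

```text
t: 9.6
tool_pos: [0.4607, -0.1258, 0.007]
tcp_rot: [1.0, -0.009, 0.0, 0.0]
force: [0.1, 0.5, -2.3]
opening: 0.649
```

>>> play_rows(steps=[{"translation":[0,0,0.008],"roll":0,"grip":20},{"translation":[0,0,0.007],"roll":0,"grip":20},{"translation":[0,0,0],"roll":0,"grip":20},{"translation":[0,0,0],"roll":0,"grip":20},{"translation":[0,0,0],"roll":0,"grip":20}])

```text
t: 10.1
tool_pos: [0.4605, -0.1257, 0.0043]
tcp_rot: [1.0, -0.009, 0.0, 0.0]
force: [-0.1, 0.1, -1.6]
opening: 0.647
```

>>> play_rows(steps=[{"translation":[0,0,0.006],"roll":0,"grip":20},{"translation":[0,0,0],"roll":0,"grip":20},{"translation":[0,0,0],"roll":0,"grip":20},{"translation":[0,0,0],"roll":0,"grip":20},{"translation":[0,0,0],"roll":0,"grip":20}])

```text
t: 10.6
tool_pos: [0.4605, -0.1257, 0.0034]
tcp_rot: [1.0, -0.009, 0.0, 0.0]
force: [-1.4, -0.7, 1.2]
opening: 0.647
```

>>> play_rows(steps=[{"translation":[0,0,0.002],"roll":0,"grip":20},{"translation":[0,0,0],"roll":0,"grip":66},{"translation":[0,0,0],"roll":0,"grip":75},{"translation":[0,0,0],"roll":0,"grip":100},{"translation":[0,0,0],"roll":0,"grip":100}])

```text
t: 11.1
tool_pos: [0.4605, -0.1257, 0.003]
tcp_rot: [1.0, -0.009, -0.0, -0.0]
force: [-0.6, 0.5, 0.5]
opening: 1.002
```

>>> play_rows(steps=[{"translation":[0,0,0],"roll":0,"grip":100},{"translation":[0,0,-0.1],"roll":0,"grip":100},{"translation":[0,0,-0.2],"roll":0,"grip":100},{"translation":[0,0,-0.25],"roll":0,"grip":100},{"translation":[0,0,-0.25],"roll":0,"grip":100}])

```text
t: 11.6
tool_pos: [0.4602, -0.1255, 0.1242]
tcp_rot: [1.0, -0.009, -0.0, -0.0]
force: [-0.4, -0.3, -0.2]
opening: 1.0
```

Run:
```python
from h import *
togo(.6236,-.141,.0035,47.3)
P,a,M,s=pose()
c,sn=np.cos(np.radians(47.3)),np.sin(np.radians(47.3))
p=get_image('scene');r=topface(p,'',(.623,-.14),.04);print(r[:2]);r=topface(p,'',(.46,-.125),.04);print(r[:2])
save(p,'s3')
```

```text
at [ 0.4602 -0.1255  0.1242] yaw -1.03 go trans [1.0919 0.0839 0.8041] roll(first trans) -0.8054 tilt [-8.e-04  4.e-04 -1.e+00]
(((0.6243348121643066, -0.1418052613735199), (0.09597022831439972, 0.06033152714371681), 48.52779006958008), np.float64(0.039403651992381265))
(((0.46003448963165283, -0.12635459005832672), (0.05776789411902428, 0.10379234701395035), 88.72124481201172), np.float64(0.03955566290438124))
```

View pics/s3.png

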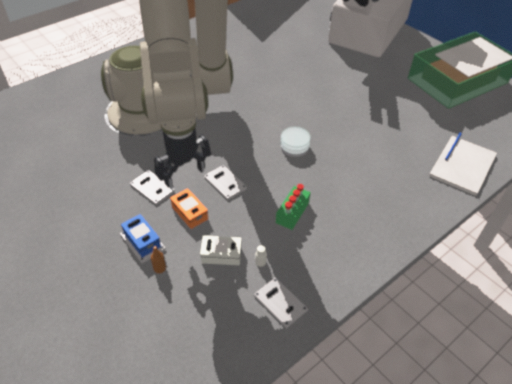

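>>> play_rows(steps=[{"translation":[0.2184,0.0168,0],"roll":0,"grip":100},{"translation":[0.2184,0.0168,0],"roll":0,"grip":100},{"translation":[0.2184,0.0168,0],"roll":0,"grip":100},{"translation":[0.2184,0.0168,0],"roll":0,"grip":100},{"translation":[0.2184,0.0168,0],"roll":0,"grip":100}])

```text
t: 12.15
tool_pos: [0.6252, -0.1412, 0.1226]
tcp_rot: [1.0, -0.009, -0.0, -0.0]
force: [-0.2, -0.8, -0.7]
opening: 1.001
```

>>> play_rows(steps=[{"translation":[0,0,0],"roll":-0.14,"grip":100},{"translation":[0,0,0],"roll":-0.14,"grip":100},{"translation":[0,0,0],"roll":-0.14,"grip":100},{"translation":[0,0,0],"roll":-0.14,"grip":100},{"translation":[0,0,0],"roll":-0.14,"grip":100}])

```text
t: 12.65
tool_pos: [0.6239, -0.1412, 0.1225]
tcp_rot: [0.936, 0.353, -0.0, -0.0]
force: [0.3, -0.3, -0.2]
opening: 1.002
```

>>> play_rows(steps=[{"translation":[0,0,0],"roll":-0.106,"grip":100},{"translation":[0,0,0],"roll":0,"grip":100},{"translation":[0,0,0.1],"roll":0,"grip":100},{"translation":[0,0,0.1],"roll":0,"grip":100},{"translation":[0,0,0],"roll":0,"grip":100}])

```text
t: 13.15
tool_pos: [0.623, -0.1408, 0.0909]
tcp_rot: [0.916, 0.4, -0.001, -0.002]
force: [0.3, 1.0, 0.4]
opening: 1.001
```

Run:
```python
from h import *
togo(.6236,-.141,.0035,47.3)
for n in('scene','top'):
    p=get_image(n);save(p,n+'4')
    for c,z in(((.466,-.276),.05),((.46,-.125),.04),((.6236,-.141),.04)):
        r=topface(p,'',c,z);print(n,r[:2])
        for a,b,_ in r[2]:print('   ',a,b)
i=np.hstack([cv2.imread('pics/scene4.png')[110:340,60:310],cv2.imread('pics/top4.png')[90:320,230:450]])
cv2.imwrite('pics/g4.png',cv2.resize(i,(800,390)))
```

```text
at [ 0.623  -0.1408  0.0909] yaw 47.17 go trans [0.0026 0.0059 0.5826] roll(first trans) -0.0021 tilt [-0.0038  0.0016 -1.    ]
scene (((0.46557343006134033, -0.2765341103076935), (0.057301200926303864, 0.10222924500703812), 88.2361831665039), np.float64(0.04975503413874675))
    27 [ 0.43781694 -0.27707494  0.05510512]
    14 [ 0.49796841 -0.27813825  0.05420287]
scene (((0.46091726422309875, -0.12615589797496796), (0.05880775302648544, 0.10180884599685669), 87.94466400146484), np.float64(0.03954878090192292))
    19 [ 0.43299399 -0.12820592  0.04532992]
    8 [ 0.49307789 -0.12978497  0.04577657]
scene (((0.6238992810249329, -0.1411641538143158), (0.09617572277784348, 0.06164802610874176), 48.04903793334961), np.float64(0.03918524426262655))
    17 [ 0.60722494 -0.16702497  0.04612947]
    9 [ 0.64826592 -0.1232454   0.04637552]
top (((0.4632503092288971, -0.2910063862800598), (0.028411313891410828, 0.09524261951446533), 87.40423583984375), np.float64(0.050220633193862614))
    11 [ 0.49473254 -0.28108416  0.05514876]
    32 [ 0.43560022 -0.28109536  0.05592097]
top (((0.0, 0.0), (0.0, 0.0), 0.0), np.float64(nan))
top (((0.6440528035163879, -0.10268557071685791), (0.012140885926783085, 0.03513391315937042), 50.2060661315918), np.float64(0.03974933540708193))
  return _methods._mean(a, axis=axis, dtype=dtype,
  ret = ret.dtype.type(ret / rcount)
```

View pics/g4.png

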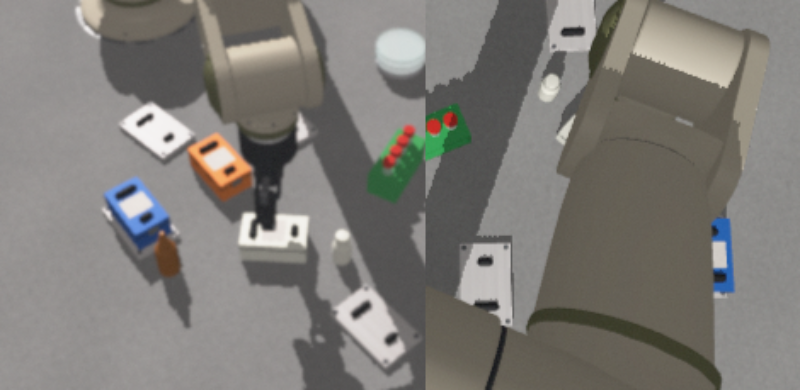

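>>> play_rows(steps=[{"translation":[0.002,0.003,0.15],"roll":-0.003,"grip":100},{"translation":[0,0,0.2],"roll":0,"grip":100},{"translation":[0,0,0.12],"roll":0,"grip":100},{"translation":[0,0,0.08],"roll":0,"grip":100},{"translation":[0,0,0],"roll":0,"grip":100}])

```text
t: 13.75
tool_pos: [0.6243, -0.1412, 0.0098]
tcp_rot: [0.915, 0.403, -0.001, -0.001]
force: [-0.7, -0.1, -0.3]
opening: 1.001
```

Run:
```python
from h import *
togo(.6239,-.1412,.0035,47.4)
```

```text
at [ 0.6243 -0.1412  0.0098] yaw 47.48 go trans [-0.0018 -0.0019  0.0421] roll(first trans) 0.0013 tilt [-1.4e-03  6.0e-04 -1.0e+00]
```

>>> play_rows(steps=[{"translation":[0,0,0.033],"roll":0,"grip":100},{"translation":[0,0,0],"roll":0,"grip":80},{"translation":[0,0,0],"roll":0,"grip":72},{"translation":[0,0,0],"roll":0,"grip":69},{"translation":[0,0,0],"roll":0,"grip":69}])

```text
t: 14.25
tool_pos: [0.6247, -0.1414, 0.006]
tcp_rot: [0.915, 0.403, 0.0, 0.0]
force: [-0.1, 0.3, -0.4]
opening: 0.688
```

>>> play_rows(steps=[{"translation":[0,0,0],"roll":0,"grip":66},{"translation":[0,0,0],"roll":0,"grip":62},{"translation":[0,0,0],"roll":0,"grip":50},{"translation":[0,0,0],"roll":0,"grip":20},{"translation":[0,0,0],"roll":0,"grip":20}])

```text
t: 14.75
tool_pos: [0.6247, -0.1414, 0.0061]
tcp_rot: [0.915, 0.403, 0.0, 0.0]
force: [-0.8, 0.1, 4.7]
opening: 0.648
```

Run:
```python
from h import *
togo(.6239,-.1412,.0035,47.4)
s=robot.state();print(s['force'],s['wrist_torque'],s['opening'])
```

```text
at [ 0.6247 -0.1414  0.0061] yaw 47.52 go trans [-0.003  -0.0049  0.017 ] roll(first trans) 0.0019 tilt [ 6.e-04 -2.e-04 -1.e+00]
[-0.84589245  0.12789295  4.72669986] [0.19195064 0.24806715 0.0039464 ] 0.6482501801671784
```

>>> play_rows(steps=[{"translation":[0,0,-0.03],"roll":0,"grip":20},{"translation":[0,0,-0.07],"roll":0,"grip":20},{"translation":[0,0,-0.15],"roll":0,"grip":20},{"translation":[0,0,-0.2],"roll":0,"grip":20},{"translation":[0,0,-0.25],"roll":0,"grip":20}])

```text
t: 15.25
tool_pos: [0.6239, -0.1411, 0.1111]
tcp_rot: [0.915, 0.403, -0.001, -0.001]
force: [0.9, 0.6, 0.0]
opening: 0.648
```

>>> play_rows(steps=[{"translation":[0,0,-0.2],"roll":0,"grip":20},{"translation":[0,0,-0.1],"roll":0,"grip":20},{"translation":[0,0,-0.05],"roll":0,"grip":20},{"translation":[0,0,0],"roll":0.07,"grip":20},{"translation":[0,0,0],"roll":0.1,"grip":20}])

```text
t: 15.75
tool_pos: [0.6242, -0.1412, 0.1628]
tcp_rot: [0.948, 0.318, -0.0, -0.0]
force: [-0.4, -1.0, -1.1]
opening: 0.643
```

>>> play_rows(steps=[{"translation":[0,0,0],"roll":0.13,"grip":20},{"translation":[0,0,0],"roll":0.13,"grip":20},{"translation":[0,0,0],"roll":0.13,"grip":20},{"translation":[0,0,0],"roll":0.13,"grip":20},{"translation":[0,0,0],"roll":0.118,"grip":20}])

```text
t: 16.25
tool_pos: [0.6242, -0.1412, 0.1623]
tcp_rot: [1.0, -0.011, -0.001, -0.0]
force: [-0.8, 0.5, -1.8]
opening: 0.644
```

Run:
```python
from h import *
togo(.4660,-.2760,.13,-1.02)
s=robot.state();print(s['force'],s['wrist_torque'],s['opening'])
```

```text
at [ 0.6242 -0.1412  0.1623] yaw -1.28 go trans [-1.0338  0.9224  0.2166] roll(first trans) -0.0043 tilt [-1.7e-03  7.0e-04 -1.0e+00]
[-0.83620938  0.51784421 -1.77611752] [ 0.05560467  0.0080674  -0.00562992] 0.6441016737066741
```

>>> play_rows(steps=[{"translation":[-0.15,0.13,0],"roll":0,"grip":20},{"translation":[-0.22,0.2,0],"roll":0,"grip":20},{"translation":[-0.25,0.22,0],"roll":0,"grip":20},{"translation":[-0.22,0.2,0],"roll":0,"grip":20},{"translation":[-0.15,0.13,0],"roll":0,"grip":20}])

```text
t: 16.75
tool_pos: [0.4715, -0.2721, 0.1627]
tcp_rot: [1.0, -0.009, -0.001, -0.0]
force: [0.4, 0.1, -1.5]
opening: 0.65
```

>>> play_rows(steps=[{"translation":[-0.044,0.042,0],"roll":0,"grip":20},{"translation":[0,0,0],"roll":0,"grip":20},{"translation":[0,0,0.1],"roll":0,"grip":20},{"translation":[0,0,0.1],"roll":0,"grip":20},{"translation":[0,0,0],"roll":0,"grip":20}])

```text
t: 17.25
tool_pos: [0.4674, -0.2753, 0.1313]
tcp_rot: [1.0, -0.008, -0.001, -0.001]
force: [1.2, -0.4, -1.3]
opening: 0.647
```

Run:
```python
from h import *
togo(.4660,-.2760,.13,-1.02)
for n in('scene','top'):
    p=get_image(n);save(p,n+'5')
    P=pose()[0]; z=P[2]-.0061
    print(P)
    for c,zz in((P,z+.04),((.466,-.276),.05)):
        r=topface(p,'',c,zz);print(n,r[:2])
        for a,b,_ in r[2]:print('   ',a,b)
i=np.hstack([cv2.imread('pics/scene5.png')[110:340,60:310],cv2.imread('pics/top5.png')[90:320,230:480]])
cv2.imwrite('pics/g5.png',cv2.resize(i,(800,368)))
```

```text
at [ 0.4674 -0.2753  0.1313] yaw -0.88 go trans [-0.0094  0.0047  0.0084] roll(first trans) 0.0024 tilt [-0.0027  0.003  -1.    ]
[ 0.46775079 -0.27582853  0.13239961]
scene (((0.4759584069252014, -0.2783813774585724), (0.08210760354995728, 0.09245377033948898), 69.6313247680664), np.float64(0.16479647558248106))
    7 [ 0.47152742 -0.24596494  0.17164853]
    22 [ 0.47454271 -0.31498723  0.16884971]
    18 [ 0.50027106 -0.27670672  0.17054378]
scene (((0.46555954217910767, -0.2763667106628418), (0.05716925114393234, 0.10078626126050949), 88.68157196044922), np.float64(0.049421116261662325))
    17 [ 0.497255   -0.27798968  0.05401625]
[ 0.46795328 -0.2762817   0.13317235]
top (((0.4671812653541565, -0.2750767767429352), (0.056508321315050125, 0.09473022073507309), 88.69303894042969), np.float64(0.1663046764323644))
    58 [ 0.49674675 -0.27372847  0.17207594]
    13 [ 0.43888527 -0.25992585  0.17000793]
top (((0.46508610248565674, -0.26242268085479736), (0.030491093173623085, 0.097470223903656), 88.57675170898438), np.float64(0.05013525720336389))
    22 [ 0.49474158 -0.27095193  0.05446678]
    37 [ 0.43584933 -0.26628849  0.05589103]
```

View pics/g5.png

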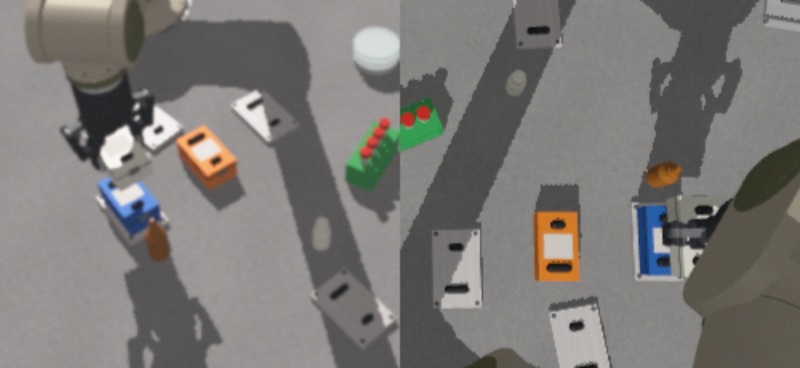

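>>> play_rows(steps=[{"translation":[-0.009,0.003,0],"roll":0.002,"grip":20},{"translation":[0,0,0],"roll":0,"grip":20},{"translation":[0,0,0],"roll":0,"grip":20},{"translation":[0,0,0],"roll":0,"grip":20},{"translation":[0,0,0],"roll":0,"grip":20}])

```text
t: 17.85
tool_pos: [0.4658, -0.2774, 0.1332]
tcp_rot: [1.0, -0.01, 0.0, 0.0]
force: [0.9, 0.1, -1.7]
opening: 0.65
```

Run:
```python
from h import *
togo(.4655,-.2760,.0561,-1.02)
```

```text
at [ 0.4658 -0.2774  0.1332] yaw -1.09 go trans [-0.0024 -0.0095  0.514 ] roll(first trans) -0.0011 tilt [ 2.e-04 -1.e-04 -1.e+00]
```

>>> play_rows(steps=[{"translation":[-0.002,-0.009,0.05],"roll":0,"grip":20},{"translation":[0,0,0.15],"roll":0,"grip":20},{"translation":[0,0,0.15],"roll":0,"grip":20},{"translation":[0,0,0.07],"roll":0,"grip":20},{"translation":[0,0,0.015],"roll":0,"grip":20}])

```text
t: 18.35
tool_pos: [0.4651, -0.2756, 0.0666]
tcp_rot: [1.0, -0.01, -0.001, -0.001]
force: [0.1, -0.0, -1.6]
opening: 0.647
```

>>> play_rows(steps=[{"translation":[0,0,0],"roll":0,"grip":20},{"translation":[0,0,0],"roll":0,"grip":20},{"translation":[0,0,0],"roll":0,"grip":20},{"translation":[0,0,0],"roll":0,"grip":20},{"translation":[0,0,0],"roll":0,"grip":20}])

```text
t: 18.85
tool_pos: [0.4656, -0.2761, 0.0682]
tcp_rot: [1.0, -0.009, 0.0, 0.0]
force: [0.5, -0.3, -0.5]
opening: 0.647
```

Run:
```python
from h import *
togo(.4655,-.2760,.0561,-1.02)
for n in('scene','top'):
    p=get_image(n);save(p,n+'6')
    P=pose()[0]; z=P[2]-.0061
    print(P)
    r=topface(p,'',P,z+.04);print(n,r[:2])
    for a,b,_ in r[2]:print('   ',a,b)
```

```text
at [ 0.4656 -0.2761  0.0682] yaw -1.08 go trans [-0.0009 -0.0007  0.0804] roll(first trans) -0.001 tilt [ 4.e-04 -4.e-04 -1.e+00]
[ 0.46557184 -0.27609346  0.06804754]
scene (((0.4719233512878418, -0.27756741642951965), (0.07903581112623215, 0.09308531880378723), 73.66324615478516), np.float64(0.10159044742098298))
    14 [ 0.49791285 -0.27695923  0.10704139]
    19 [ 0.47131093 -0.31586933  0.10157154]
[ 0.46556321 -0.27606497  0.06798381]
top (((0.4755772650241852, -0.25584590435028076), (0.04853540658950806, 0.10738278925418854), 59.57969665527344), np.float64(0.10205761277827774))
    48 [ 0.49527864 -0.27407383  0.10763865]
```

>>> play_rows(steps=[{"translation":[-0.003,0,0.01],"roll":0,"grip":20},{"translation":[0,0,0.012],"roll":0,"grip":20},{"translation":[0,0,0.012],"roll":0,"grip":20},{"translation":[0,0,0],"roll":0,"grip":20},{"translation":[0,0,0],"roll":0,"grip":20}])

```text
t: 19.45
tool_pos: [0.4651, -0.276, 0.0626]
tcp_rot: [1.0, -0.009, -0.0, -0.0]
force: [0.4, 0.2, -0.6]
opening: 0.644
```

>>> play_rows(steps=[{"translation":[0,0,0.007],"roll":0,"grip":20},{"translation":[0,0,0.006],"roll":0,"grip":20},{"translation":[0,0,0],"roll":0,"grip":20},{"translation":[0,0,0],"roll":0,"grip":20},{"translation":[0,0,0],"roll":0,"grip":20}])

```text
t: 19.95
tool_pos: [0.4651, -0.276, 0.0608]
tcp_rot: [1.0, -0.009, 0.0, -0.0]
force: [0.2, 0.2, -1.3]
opening: 0.65
```

No contact force below the lug-top height (0.0631): the lugs are entering. Continue.

>>> play_rows(steps=[{"translation":[0,0,0.008],"roll":0,"grip":20},{"translation":[0,0,0.008],"roll":0,"grip":20},{"translation":[0,0,0],"roll":0,"grip":20},{"translation":[0,0,0],"roll":0,"grip":20},{"translation":[0,0,0],"roll":0,"grip":20}])

```text
t: 20.45
tool_pos: [0.4651, -0.2761, 0.0584]
tcp_rot: [1.0, -0.009, -0.0, 0.0]
force: [0.1, 0.4, -1.5]
opening: 0.643
```

>>> play_rows(steps=[{"translation":[0,0,0.008],"roll":0,"grip":20},{"translation":[0,0,0.004],"roll":0,"grip":20},{"translation":[0,0,0],"roll":0,"grip":20},{"translation":[0,0,0],"roll":0,"grip":20},{"translation":[0,0,0],"roll":0,"grip":20}])

```text
t: 20.95
tool_pos: [0.4651, -0.2761, 0.0566]
tcp_rot: [1.0, -0.009, 0.0, 0.0]
force: [-0.5, 0.5, -1.1]
opening: 0.645
```

>>> play_rows(steps=[{"translation":[0,0,0.006],"roll":0,"grip":20},{"translation":[0,0,0.004],"roll":0,"grip":20},{"translation":[0,0,0],"roll":0,"grip":20},{"translation":[0,0,0],"roll":0,"grip":20},{"translation":[0,0,0],"roll":0,"grip":20}])

```text
t: 21.45
tool_pos: [0.4652, -0.2761, 0.056]
tcp_rot: [1.0, -0.009, 0.0, 0.0]
force: [-2.5, 0.9, 8.0]
opening: 0.647
```

>>> play_rows(steps=[{"translation":[0,0,0],"roll":0,"grip":66},{"translation":[0,0,0],"roll":0,"grip":75},{"translation":[0,0,0],"roll":0,"grip":100},{"translation":[0,0,0],"roll":0,"grip":100},{"translation":[0,0,0],"roll":0,"grip":100}])

```text
t: 21.95
tool_pos: [0.4651, -0.2761, 0.055]
tcp_rot: [1.0, -0.009, -0.0, -0.0]
force: [0.3, -0.0, 0.1]
opening: 0.998
```

>>> play_rows(steps=[{"translation":[0,0,-0.1],"roll":0,"grip":100},{"translation":[0,0,-0.2],"roll":0,"grip":100},{"translation":[0,0,-0.25],"roll":0,"grip":100},{"translation":[0,0,-0.2],"roll":0,"grip":100},{"translation":[0,0,-0.1],"roll":0,"grip":100}])

```text
t: 22.45
tool_pos: [0.4656, -0.2765, 0.1853]
tcp_rot: [1.0, -0.009, 0.001, 0.001]
force: [0.5, 0.9, -0.5]
opening: 1.001
```

Run:
```python
from h import *
togo(.4605,-.1257,.0055,-1.02)
for n in('scene','top'):
    p=get_image(n);save(p,n+'7')
    for c,z in(((.466,-.276),.09),((.46,-.125),.04)):
        r=topface(p,'',c,z);print(n,r[:2])
        for a,b,_ in r[2]:print('   ',a,b)
i=np.hstack([cv2.imread('pics/scene7.png')[110:340,60:310],cv2.imread('pics/top7.png')[90:320,230:480]])
cv2.imwrite('pics/g7.png',cv2.resize(i,(800,368)))
```

```text
at [ 0.4656 -0.2765  0.1853] yaw -1.08 go trans [-0.0566 -1.0076  1.1961] roll(first trans) -0.001 tilt [ 0.0029 -0.0028 -1.    ]
scene (((0.46608439087867737, -0.276640921831131), (0.057137880474328995, 0.09920956194400787), 89.57308959960938), np.float64(0.08972843999932745))
    23 [ 0.43837038 -0.27732735  0.09532456]
    10 [ 0.49717406 -0.27817142  0.09499817]
scene (((0.46150678396224976, -0.12672096490859985), (0.05813974142074585, 0.10348627716302872), 88.32927703857422), np.float64(0.039536837202982573))
    18 [ 0.43248652 -0.12692532  0.04471304]
    8 [ 0.49216377 -0.12851451  0.04551464]
top (((0.46459072828292847, -0.27546584606170654), (0.057262860238552094, 0.09438332915306091), 88.99783325195312), np.float64(0.09001389633338253))
    51 [ 0.49407374 -0.27451295  0.09556592]
    64 [ 0.43431194 -0.27225993  0.09600345]
top (((0.4595384895801544, -0.1257522702217102), (0.05718762427568436, 0.0965314731001854), 88.69351959228516), np.float64(0.04016554229270035))
    35 [ 0.48912227 -0.12467596  0.04592915]
    58 [ 0.42960291 -0.12361808  0.0466171 ]
```

View pics/g7.png

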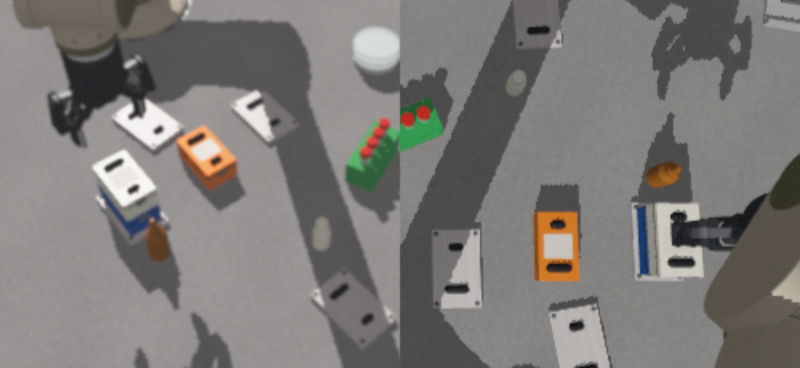

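>>> play_rows(steps=[{"translation":[-0.006,-0.15,0],"roll":0,"grip":100},{"translation":[-0.011,-0.22,0],"roll":0,"grip":100},{"translation":[-0.012,-0.26,0],"roll":0,"grip":100},{"translation":[-0.011,-0.22,0],"roll":0,"grip":100},{"translation":[-0.007,-0.15,0],"roll":0,"grip":100}])

```text
t: 23.05
tool_pos: [0.46, -0.1237, 0.1813]
tcp_rot: [1.0, -0.009, -0.001, -0.001]
force: [0.6, -0.1, 0.9]
opening: 0.997
```

>>> play_rows(steps=[{"translation":[0,0,0.1],"roll":0,"grip":100},{"translation":[0,0,0.22],"roll":0,"grip":100},{"translation":[0,0,0.25],"roll":0,"grip":100},{"translation":[0,0,0.15],"roll":0,"grip":100},{"translation":[0,0,0],"roll":0,"grip":100}])

```text
t: 23.55
tool_pos: [0.4589, -0.1249, 0.0713]
tcp_rot: [1.0, -0.01, -0.003, -0.002]
force: [0.5, 0.6, 0.6]
opening: 0.999
```

Run:
```python
from h import *
togo(.4605,-.1257,.0045,-1.02)
```

```text
at [ 0.4589 -0.1249  0.0713] yaw -1.09 go trans [0.0137 0.0069 0.4452] roll(first trans) -0.0012 tilt [-0.0067  0.0038 -1.    ]
```

>>> play_rows(steps=[{"translation":[0,0,0.1],"roll":0,"grip":100},{"translation":[0,0,0.15],"roll":0,"grip":100},{"translation":[0,0,0.1],"roll":0,"grip":100},{"translation":[0,0,0],"roll":0,"grip":100},{"translation":[0,0,0],"roll":0,"grip":100}])

```text
t: 24.05
tool_pos: [0.4612, -0.1261, 0.0228]
tcp_rot: [1.0, -0.009, 0.0, 0.0]
force: [0.5, 0.6, -0.4]
opening: 1.002
```

Run:
```python
from h import *
togo(.4605,-.1257,.0045,-1.02)
```

```text
at [ 0.4612 -0.1261  0.0228] yaw -1.08 go trans [-0.0048 -0.0028  0.1221] roll(first trans) -0.001 tilt [ 6.e-04 -4.e-04 -1.e+00]
```

>>> play_rows(steps=[{"translation":[-0.004,-0.002,0.08],"roll":0,"grip":100},{"translation":[0,0,0.04],"roll":0,"grip":100},{"translation":[0,0,0],"roll":0,"grip":100},{"translation":[0,0,0],"roll":0,"grip":80},{"translation":[0,0,0],"roll":0,"grip":70}])

```text
t: 24.55
tool_pos: [0.4605, -0.1258, 0.0046]
tcp_rot: [1.0, -0.009, 0.0, 0.0]
force: [0.6, 0.1, -0.4]
opening: 0.707
```

>>> play_rows(steps=[{"translation":[0,0,0],"roll":0,"grip":67},{"translation":[0,0,0],"roll":0,"grip":64},{"translation":[0,0,0],"roll":0,"grip":50},{"translation":[0,0,0],"roll":0,"grip":20},{"translation":[0,0,0],"roll":0,"grip":20}])

```text
t: 25.05
tool_pos: [0.4605, -0.1257, 0.0047]
tcp_rot: [1.0, -0.009, 0.0, 0.0]
force: [-1.6, -0.1, 7.0]
opening: 0.647
```

Run:
```python
from h import *
togo(.4605,-.1257,.0045,-1.02)
print(robot.state()['force'])
```

```text
at [ 0.4605 -0.1257  0.0047] yaw -1.09 go trans [ 0.0001 -0.0003  0.0013] roll(first trans) -0.0011 tilt [ 8.e-04 -5.e-04 -1.e+00]
[-1.55928778 -0.06974085  6.95385579]
```

>>> play_rows(steps=[{"translation":[0,0,-0.05],"roll":0,"grip":20},{"translation":[0,0,-0.2],"roll":0,"grip":20},{"translation":[0,0,-0.25],"roll":0,"grip":20},{"translation":[0,0,-0.25],"roll":0,"grip":20},{"translation":[0,0,-0.2],"roll":0,"grip":20}])

```text
t: 25.55
tool_pos: [0.4601, -0.1255, 0.1489]
tcp_rot: [1.0, -0.009, 0.001, 0.0]
force: [-0.2, -0.7, -1.7]
opening: 0.645
```

>>> play_rows(steps=[{"translation":[0,0,-0.2],"roll":0,"grip":20},{"translation":[0,0,-0.1],"roll":0,"grip":20},{"translation":[0,0,0],"roll":0,"grip":20},{"translation":[0,0,0],"roll":0,"grip":20},{"translation":[0,0,0],"roll":0,"grip":20}])

```text
t: 26.05
tool_pos: [0.4597, -0.1253, 0.1904]
tcp_rot: [1.0, -0.009, -0.001, -0.001]
force: [-0.2, -1.3, -2.9]
opening: 0.643
```

Run:
```python
from h import *
togo(.4660,-.2760,.115,-1.02)
print(robot.state()['force'])
```

```text
at [ 0.4597 -0.1253  0.1904] yaw -1.09 go trans [0.0624 1.0043 0.5011] roll(first trans) -0.0011 tilt [-0.0023  0.0013 -1.    ]
[-0.15607725 -1.25106391 -2.94044416]
```

>>> play_rows(steps=[{"translation":[0.009,0.15,0],"roll":0,"grip":20},{"translation":[0.014,0.22,0],"roll":0,"grip":20},{"translation":[0.014,0.264,0],"roll":0,"grip":20},{"translation":[0.014,0.22,0],"roll":0,"grip":20},{"translation":[0.009,0.15,0],"roll":0,"grip":20}])

```text
t: 26.55
tool_pos: [0.4659, -0.2783, 0.1901]
tcp_rot: [1.0, -0.01, -0.001, -0.001]
force: [0.9, -0.5, -2.7]
opening: 0.646
```

>>> play_rows(steps=[{"translation":[0,0,0.1],"roll":0,"grip":20},{"translation":[0,0,0.2],"roll":0,"grip":20},{"translation":[0,0,0.15],"roll":0,"grip":20},{"translation":[0,0,0.05],"roll":0,"grip":20},{"translation":[0,0,0],"roll":0,"grip":20}])

```text
t: 27.05
tool_pos: [0.466, -0.276, 0.1153]
tcp_rot: [1.0, -0.009, -0.001, -0.001]
force: [-0.1, 0.5, -2.0]
opening: 0.643
```

>>> play_rows(steps=[{"translation":[0,0,0],"roll":0,"grip":20},{"translation":[0,0,0],"roll":0,"grip":20},{"translation":[0,0,0],"roll":0,"grip":20},{"translation":[0,0,0],"roll":0,"grip":20},{"translation":[0,0,0],"roll":0,"grip":20}])

```text
t: 27.55
tool_pos: [0.4665, -0.2764, 0.1169]
tcp_rot: [1.0, -0.009, 0.0, 0.0]
force: [0.1, -0.7, -2.7]
opening: 0.649
```

Run:
```python
from h import *
togo(.4660,-.2760,.0947,-1.02)
print(robot.state()['force'])
for n in('scene','top'):
    p=get_image(n);save(p,n+'8')
    P=pose()[0]; z=P[2]-.0047
    print(P)
    for c,zz in((P,z+.04),((.466,-.276),.09)):
        r=topface(p,'',c,zz);print(n,r[:2])
        for a,b,_ in r[2]:print('   ',a,b)
i=np.hstack([cv2.imread('pics/scene8.png')[110:340,60:310],cv2.imread('pics/top8.png')[90:320,230:480]])
cv2.imwrite('pics/g8.png',cv2.resize(i,(800,368)))
```

```text
at [ 0.4665 -0.2764  0.1169] yaw -1.09 go trans [-0.0034 -0.0027  0.1478] roll(first trans) -0.0011 tilt [ 4.e-04 -4.e-04 -1.e+00]
[ 0.14333668 -0.67494122 -2.66793164]
[ 0.46646605 -0.27637616  0.11677259]
scene (((0.47522416710853577, -0.2789161205291748), (0.08146733045578003, 0.09550219029188156), 71.78986358642578), np.float64(0.15175100668866368))
    20 [ 0.47191794 -0.31585928  0.15247639]
    17 [ 0.49942138 -0.27808198  0.15740991]
scene (((0.48004579544067383, -0.27645865082740784), (0.056898731738328934, 0.0720331147313118), 88.90849304199219), np.float64(0.08912653386387849))
[ 0.46645421 -0.27636134  0.11671085]
top (((0.46486160159111023, -0.2753300070762634), (0.056729577481746674, 0.09437081962823868), 88.85421752929688), np.float64(0.15206995554128422))
    52 [ 0.49555743 -0.27446282  0.1575506 ]
    11 [ 0.43875724 -0.25994463  0.15515034]
top (((0.4650026261806488, -0.2521868646144867), (0.009974646382033825, 0.09447509795427322), 88.68560791015625), np.float64(0.08965814103165314))
```

View pics/g8.png

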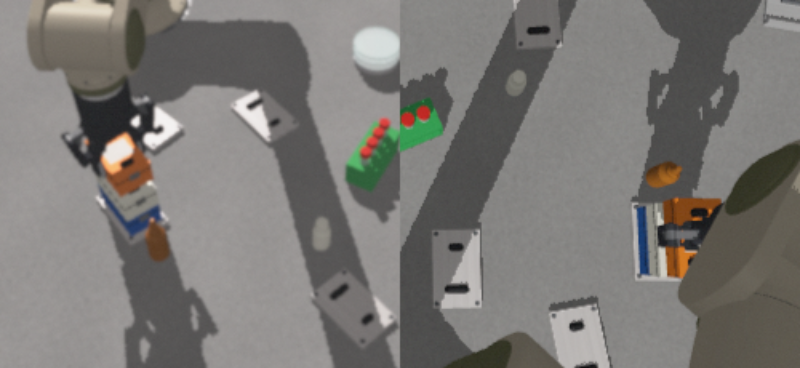

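>>> play_rows(steps=[{"translation":[-0.005,-0.002,0.04],"roll":0,"grip":20},{"translation":[0,0,0.03],"roll":0,"grip":20},{"translation":[0,0,0.02],"roll":0,"grip":20},{"translation":[0,0,0],"roll":0,"grip":20},{"translation":[0,0,0],"roll":0,"grip":20}])

```text
t: 28.15
tool_pos: [0.4657, -0.2761, 0.103]
tcp_rot: [1.0, -0.009, -0.0, -0.0]
force: [-0.1, -1.0, -2.8]
opening: 0.645
```

>>> play_rows(steps=[{"translation":[0,0,0.008],"roll":0,"grip":20},{"translation":[0,0,0.008],"roll":0,"grip":20},{"translation":[0,0,0],"roll":0,"grip":20},{"translation":[0,0,0],"roll":0,"grip":20},{"translation":[0,0,0],"roll":0,"grip":20}])

```text
t: 28.65
tool_pos: [0.4657, -0.2761, 0.1007]
tcp_rot: [1.0, -0.009, 0.0, 0.0]
force: [-0.2, -0.4, -1.6]
opening: 0.644
```

>>> play_rows(steps=[{"translation":[0,0,0.008],"roll":0,"grip":20},{"translation":[0,0,0.008],"roll":0,"grip":20},{"translation":[0,0,0],"roll":0,"grip":20},{"translation":[0,0,0],"roll":0,"grip":20},{"translation":[0,0,0],"roll":0,"grip":20}])

```text
t: 29.15
tool_pos: [0.4657, -0.276, 0.0983]
tcp_rot: [1.0, -0.009, 0.0, -0.0]
force: [0.5, -0.2, -3.6]
opening: 0.648
```

>>> play_rows(steps=[{"translation":[0,0,0.008],"roll":0,"grip":20},{"translation":[0,0,0.008],"roll":0,"grip":20},{"translation":[0,0,0],"roll":0,"grip":20},{"translation":[0,0,0],"roll":0,"grip":20},{"translation":[0,0,0],"roll":0,"grip":20}])

```text
t: 29.65
tool_pos: [0.4657, -0.2761, 0.0959]
tcp_rot: [1.0, -0.009, 0.0, 0.0]
force: [0.1, -0.6, -2.6]
opening: 0.648
```

>>> play_rows(steps=[{"translation":[0,0,0.007],"roll":0,"grip":20},{"translation":[0,0,0.005],"roll":0,"grip":20},{"translation":[0,0,0],"roll":0,"grip":20},{"translation":[0,0,0],"roll":0,"grip":20},{"translation":[0,0,0],"roll":0,"grip":20}])

```text
t: 30.15
tool_pos: [0.4658, -0.2761, 0.0947]
tcp_rot: [1.0, -0.009, 0.0, 0.0]
force: [-2.3, 1.2, 6.0]
opening: 0.647
```

Seated as predicted (0.0947, +8 N change). Release and retreat.

>>> play_rows(steps=[{"translation":[0,0,0],"roll":0,"grip":66},{"translation":[0,0,0],"roll":0,"grip":75},{"translation":[0,0,0],"roll":0,"grip":100},{"translation":[0,0,0],"roll":0,"grip":100},{"translation":[0,0,0],"roll":0,"grip":100}])

```text
t: 30.65
tool_pos: [0.4657, -0.2761, 0.094]
tcp_rot: [1.0, -0.009, -0.0, -0.0]
force: [0.5, -0.0, 0.0]
opening: 1.005
```

>>> play_rows(steps=[{"translation":[0,0,-0.1],"roll":0,"grip":100},{"translation":[0,0,-0.2],"roll":0,"grip":100},{"translation":[0,0,-0.25],"roll":0,"grip":100},{"translation":[0,0,-0.2],"roll":0,"grip":100},{"translation":[0,0,-0.1],"roll":0,"grip":100}])

```text
t: 31.15
tool_pos: [0.4662, -0.2764, 0.2244]
tcp_rot: [1.0, -0.009, 0.002, 0.001]
force: [0.3, 0.3, 1.5]
opening: 1.0
```

>>> play_rows(steps=[{"translation":[0,-0.1,0],"roll":0,"grip":100},{"translation":[0,-0.2,0],"roll":0,"grip":100},{"translation":[0,-0.25,0],"roll":0,"grip":100},{"translation":[0,-0.25,0],"roll":0,"grip":100},{"translation":[0,-0.25,0],"roll":0,"grip":100}])

```text
t: 31.65
tool_pos: [0.4677, -0.116, 0.2202]
tcp_rot: [1.0, -0.009, -0.001, -0.001]
force: [0.3, -0.4, 0.1]
opening: 1.0
```

>>> play_rows(steps=[{"translation":[0,-0.25,0],"roll":0,"grip":100},{"translation":[0,-0.2,0],"roll":0,"grip":100},{"translation":[0,-0.1,0],"roll":0,"grip":100},{"translation":[0,0,0],"roll":0,"grip":100},{"translation":[0,0,0],"roll":0,"grip":100}])

```text
t: 32.15
tool_pos: [0.4698, -0.0357, 0.2208]
tcp_rot: [1.0, -0.009, -0.001, -0.0]
force: [0.1, -0.0, 0.7]
opening: 0.997
```

Run:
```python
from h import *
import pickle
for n in('scene','top'):
    p=get_image(n);save(p,n+'9');X=cloud(p)
    p0=pickle.load(open(n+'0.pkl','rb'));X0=cloud(p0)
    r=topface(p,'',(.466,-.276),.13);print(n,r[:2])
    for a,b,_ in r[2]:print('   ',a,b)
    m=(np.hypot(X[...,0]-.466,X[...,1]+.276)<.075)&(abs(X[...,2]-.13)<.004)
    A=np.c_[X[m][:,:2],np.ones(m.sum())];print('plane',np.linalg.lstsq(A,X[m][:,2],rcond=None)[0][:2])
    for l,c in(('rack',(.63,.085)),('dish',(.445,.27)),('dropper',(.565,-.28)),('oil',(.703,-.08))):
        o=[]
        for Y in(X0,X):
            k=(np.hypot(Y[...,0]-c[0],Y[...,1]-c[1])<(.04 if l in('dropper','oil') else .08))&(Y[...,2]>.025)
            o.append(np.r_[np.nanmean(Y[k],0),Y[k][:,2].max(),k.sum()])
        print(l,np.round(o,4).tolist())
i=np.hstack([cv2.imread('pics/scene9.png')[110:340,60:310],cv2.imread('pics/top9.png')[90:320,230:480]])
cv2.imwrite('pics/g9.png',cv2.resize(i,(800,368)))
```

```text
scene (((0.4660860300064087, -0.2763812243938446), (0.05733766406774521, 0.1013413816690445), 88.6899185180664), np.float64(0.1296228868892279))
    25 [ 0.43836107 -0.27629166  0.13483814]
    12 [ 0.497658   -0.27919453  0.13479243]
plane [-0.0008585  -0.00797711]
rack [[0.6411, 0.0848, 0.0503, 0.0772, 713.0], [0.6412, 0.0846, 0.0505, 0.0775, 710.0]]
dish [[0.4483, 0.2719, 0.0419, 0.0509, 579.0], [0.4479, 0.2723, 0.0419, 0.05, 581.0]]
dropper [[0.5675, -0.288, 0.0536, 0.0898, 216.0], [0.5675, -0.288, 0.054, 0.0901, 216.0]]
oil [[0.7079, -0.0816, 0.0447, 0.0609, 131.0], [0.7077, -0.0814, 0.0444, 0.0605, 133.0]]
top (((0.46408724784851074, -0.27633872628211975), (0.05741618946194649, 0.09695971757173538), 86.71627807617188), np.float64(0.13016297313881645))
    48 [ 0.4952895  -0.27470376  0.1352784 ]
    84 [ 0.43460174 -0.27252785  0.13611378]
plane [ 2.52749628e-05 -7.08738501e-05]
rack [[0.6314, 0.0933, 0.0521, 0.0774, 1022.0], [0.6314, 0.0932, 0.0521, 0.0776, 1023.0]]
dish [[0.4419, 0.2762, 0.0448, 0.0497, 1336.0], [0.4419, 0.2763, 0.0447, 0.0497, 1335.0]]
dropper [[0.557, -0.2784, 0.0565, 0.0903, 214.0], [0.5585, -0.2788, 0.0599, 0.0893, 183.0]]
oil [[0.6985, -0.0762, 0.047, 0.0613, 129.0], [0.6986, -0.0763, 0.0474, 0.0614, 127.0]]
```

View pics/g9.png

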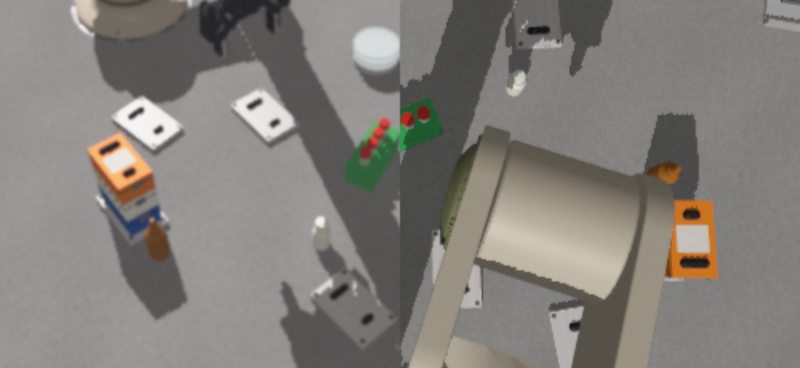

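The stack reads blue, white, orange, with the top face at 0.130 m and level. The bystander objects have not moved; the top view of the dropper is partly hidden by the arm, but the scene view of it is unchanged. Signing off.

```bash
python3 -c "
from rig import order
print(order.sign_off())"
```

```text
the job is handed in; nothing more can be done
None
```

The three boxes are stacked blue, white, orange on the metal base farthest to the robot's right, and the job is handed in at about 32 s of the 72 s allowed. I lifted the orange box off the blue one and set it upright on free bench. I then put the white box on the blue one and the orange box on the white one, with all the clasp ends pointing the same way.

**Seating:** Neither box met resistance as the lugs entered. Each stopped at its predicted height with about 6 to 8 N of contact force.
- **White lid:** measured at 0.090 m, as it should be.
- **Orange lid:** measured at 0.130 m, as it should be. The plane fit is level in the top view; the scene view gave a slope of 0.008, which I put down to depth noise.

**Other objects:** The rack, dishes, dropper and oil bottle measure the same as at the start, within about 0.5 mm. The one reading that differs is the dropper in the top view, which the arm partly hid; the scene view of it is unchanged.

**Robot:** The gripper is open and clear of everything.

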